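# Load a speaker module through the sprung flaps of a test cradle

## Robot

A 6-joint arm with a two-finger parallel gripper is mounted at the origin on the work surface. World frame = base frame: x ahead of the robot, y to its left, z up, the work surface at z = 0. Lengths are in mm, angles in rad, forces in N, time in s.
With the tool pointing down it reaches from about 350 to 850 mm from the base axis. Payload 8.1 kg.
Tool frame: the origin (TCP) lies midway between the tips of the shut fingers; the grasp point (between the pads) lies 19 mm behind it; y points along the fingers, x is the direction in which the jaws open and shut, and the axes are right-handed (so a half turn about y gives the same grasp; the last joint's range is limited). The gripper opens to 85 mm and grips with 20 to 120 N. Pads are 22 mm wide; open, the fingers measure 114 mm over their backs; the gripper's body (76 mm by 85 mm) begins 54 mm behind the grasp point. The pads swing forward as they close: fully open they stand 13 mm farther back than shut.
Start: joints at [-1.373, 0.13, 1.488, -0, 1.523, -0.085], TCP at [167.448, -576.165, 231.292] pointing down, gripper open.
Joint ranges: [-2.96, 2.96], [-0.89, 2.26], [0.02, 2.5], [-1.34, 4.48], [0, 2.73], [-2.66, 2.66]. Speed limits (rad/s): [2.39, 2.39, 2.79, 3.14, 3.14, 3.14].

## Interface

Orientations are given as a 3x3 rotation matrix whose columns are the frame's x, y, z axes.
In Python, from workcell import ctrl, snapshot gives the robot as it stands.
- The arm moves only by the tool arm_command, never from a script. Its argument "steps" is a list of rows, each an object with "xyz": the shift along the world's x, y, z in cm, a list of three; "rotation": the turn, a rotation vector about the world's x, y, z in degrees, a list of three; "grip": the finger opening in cm, from 0 to 8.54. In form: [{"xyz": [tx, ty, tz], "rotation": [rx, ry, rz], "grip": grip}, ...]. A call has 1 to 10 rows; each row shifts and turns the commanded pose from where the row before left it; what a row does not reach is not made up. A row lasts 1/8 s, in which the tool goes at most 62.5 mm and 10.7 degrees, less where a joint would pass 70% of its speed; a pose out of reach is approached as far as the arm can. A call is refused whole if a number of a shift passes 6.25 or a number of a turn 10.7, either way. A call with a gripper value outside its range is refused whole. The fingers move at their own pace and stop on an object; "grip_force" is the grip in N (left out, the last holds). Time passes only in rows, so rows that do not move let the fingers close. It gives the time, the measured TCP pose, the force and the opening at its end, in the units of the state.
- ctrl.sense(): the state, without advancing time (a new reading comes with each control period).
- snapshot(name): name is "side" or "top" or "wrist"; returns a dict with "pixels" (480x640x3 uint8, blue, green, red), "z_map" (480x640 float32, mm along the optical axis (not along the pixel's ray), 0 where there is no reading), "K" (3x3 intrinsics, pixels), "camera_from_world" (4x4, takes a point from world to camera coordinates). Camera axes: x right, y up, looking along -z (the intrinsics and any distortion apply to the point x, -y, -z); pixel columns grow to the right and rows downward; lengths in mm; the calibration is good to about 2 mm. A picture is of the moment at which its call begins.
- ctrl.sign_off(): hands the job in, once; it reports no verdict.
The state is a dict: "clock": time; "qpos": joint angles; "dq": joint speeds; "effort": joint torques, N m; "tcp_pos": TCP position; "tool_rot": TCP orientation; "ft_force": force on the tool from outside, world axes, zero at the start; "moment": the same for the moment, N m; "opening": finger opening in mm.
Only numpy, scipy, OpenCV 4.12 (cv2) and the standard library are available. Lean on these libraries where they do the work, as an engineer would, in place of code of your own. Each camera call takes 0.05 s, during which the arm holds its last target. There are 200 camera calls.

## Task

Pick up the small plywood module with the red grip fin, set it in the mouth of the test cradle's lane with its brass contacts leading, and slide it along the lane so that the module itself pushes the two orange one-way flaps open, on against the sprung contacts until both flaps have snapped shut behind it. Then ease it back gently until the flaps hold it, so that it does not slam back onto them, and let go, leaving it captive in the bay with both flaps shut. Do not force the rails, flaps or contacts (20 N is plenty), do not touch it with the gripper, and leave the speaker box, the power bank and the solar stand where they are.

Things in the scene. Friction and masses are not known exactly. Their poses are not given: they have to be found in the camera images.
- module: The part to load: plywood box 80 long (x) x 54 wide (y) x 32 mm high, 0.2 to 0.33 kg, black round speaker on top (flush), and over its middle an upright red grip fin 40 long (x) x 12 thick (y), standing from 32 to 76 mm above the underside. Origin: centre of the underside; +x is the end with brass contacts, z up. Pushed by the fin, its nose tends to dig into the floor and drag.
- module_nose (a point): Lower middle of the module's leading end (the brass-contact end), 40 mm along +x from the module's origin; axes as the module's.
- cradle: Test cradle fixed to the table. Origin: on the table under the lane's centre line; x = loading direction, z up. Plywood bed 8 mm thick, its top is the floor of an open-topped straight lane 58 mm wide; rails 20 mm high above that floor run from x = -148 to -33 mm. Beyond them a gate carriage (flaps, bay, contacts) is clamped on the bed, see gate_nominal.
- lane_mouth (a point): Point on the lane floor (8 mm above the table) at the flared mouth, 148 mm behind the cradle's origin on the centre line, where the straight rails begin; the flare reaches 27 mm farther out. Axes as the cradle's.
- gate_nominal (a point): On the lane floor over the cradle's origin: nominal place of the flap hinges, each 36 mm off the centre line. The carriage really sits up to 18 mm either way along x, different each time, not measured: find it by feel or sight. x from here is nominal. Orange flaps 40 mm long, tops 30 mm above the table, slant inwards along +x to tips at x = 36 mm; they start to open with the nose near x = 10 mm.
- bay_nominal (a point): On the lane floor, nominal face of the black sprung contacts (x = 104 mm from the cradle's origin, moves with the carriage). Pressed in +x they yield 23 mm, spring 4 to 9.5 N, then stop solid. The flaps snap shut behind the module at 19 mm pressed; eased back about 7 mm it rests on the flap tips, still pressed 12 mm. Bay 60 mm wide, walls 28 mm, blue housing behind 42 mm above the table.
- flap_left (a joint): Left (+y side of the cradle) orange flap, hinge angle in rad: 0 = shut (slanting 35 degrees into the lane, on its stop), grows as it is pushed open; 0.4 to 0.5 when the module is between the flaps. Sprung shut.
- flap_right (a joint): Right (-y side) orange flap, same reading.
- speaker_box: Bystander: loose plywood box 95 x 70 x 50 mm (x, y, z) with a black speaker on top. Origin: centre of the underside.
- power_bank: Bystander: loose black power bank 95 x 60 x 22 mm. Origin: centre of the underside.
- solar_stand: Bystander: loose small solar panel on a plywood stand, foot 85 x 60 mm, 148 mm tall. Origin: centre of the underside.
Things that resemble listed ones, but are neither listed nor needed, are in the scene too. What is shaped like the module but pink is not meant.

How it is judged:
By the outcome, as a careful person would: the job done as asked, in the order asked, and still so for the second after the job is handed in, with the robot touching nothing.
It also fails if it takes over 64 s, if anything falls off the work surface, if the arm or the gripper's body presses on something with over 40 N, if the wrist force passes 120 N, or if a joint passes its speed limit or range.

## Working session

There is one attempt and no reset: what is moved stays moved. The work goes in short steps, Python scripts to look and compute and a tool call to move; the robot and the scene stay as the last step left them, time stands still between calls to the robot, and variables do not carry over. Pictures are saved under pics/ and viewed, on a budget of 10 in all, crops included, one or two more only if the job needs it, and the job is handed in when it is done.

Besides the shell and the picture viewer there is one more tool, called after ">>>" in YAML: its name, and indented under it one key for each argument. arm_command: Moves the arm, as the interface text tells. Its arguments: {"type":"object","properties":{"steps":{"type":"array"},"grip_force":{"type":"number"}},"required":["steps"]}

```bash
mkdir -p pics
cat > h.py <<'E'
import numpy as np,cv2
from workcell import ctrl,snapshot
def take(n,f):
    s=snapshot(n); np.savez(f'{f}.npz',**s); cv2.imwrite(f'pics/{f}.png',s['pixels']); return s
def world(s,u,v,z=None,depth=None):
    K=s['K'];T=np.linalg.inv(s['camera_from_world'])
    r=np.linalg.inv(K)@[u,v,1]; r=np.array([r[0],-r[1],-1.])
    if z is None:
        d=depth or np.median(s['z_map'][int(v)-1:int(v)+2,int(u)-1:int(u)+2]); return T[:3,:3]@(r*d)+T[:3,3]
    a=T[:3,:3]@r; return T[:3,3]+a*(z-T[2,3])/a[2]
def load(f): return dict(np.load(f'{f}.npz'))
E
python3 - <<'E'
from h import *
take('top','top1');take('side','side1')
s=ctrl.sense();print(s['clock'],s['tool_rot'],s['opening'])
a=cv2.imread('pics/top1.png');b=cv2.imread('pics/side1.png');
E
```

```text
0.1 [[ 2.79037953e-01 -3.45585485e-04  9.60280012e-01]
 [-9.60278545e-01  1.68400158e-03  2.79038133e-01]
 [-1.71354459e-03 -9.99998522e-01  1.38042028e-04]] 85.27200630075383
```

View pics/top1.png

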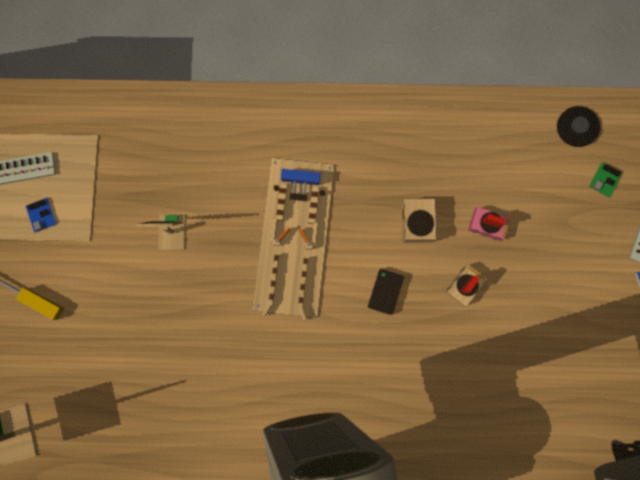

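View pics/side1.png

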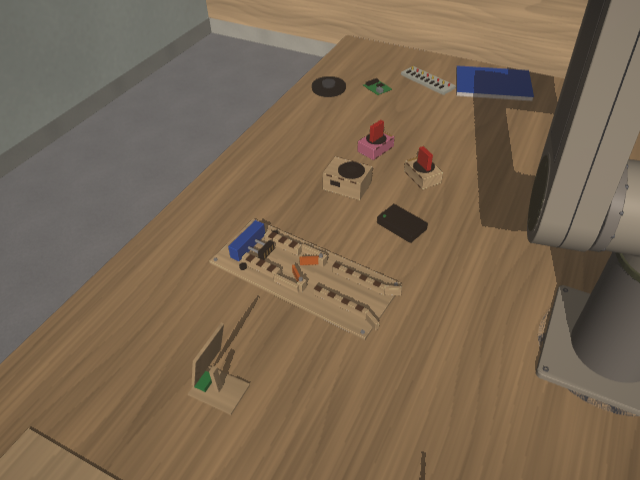

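The top view shows the module with its red fin at about (466,286) and its pink lookalike at (490,223). The cradle runs from its mouth at about (289,312) to the blue housing at (301,176), with the flaps at about (283,236) and (306,237). I'll make enlarged crops next.

Run:
```python
from h import *
a=cv2.imread('pics/top1.png')
c=cv2.resize(a[150:325,245:345],None,fx=3.4,fy=3.4,interpolation=cv2.INTER_CUBIC)
d=cv2.resize(a[255:315,435:495],None,fx=7,fy=7,interpolation=cv2.INTER_CUBIC)
o=np.zeros((595,770,3),np.uint8);o[:c.shape[0],:c.shape[1]]=c;o[:420,345:765]=d
cv2.imwrite('pics/crop1.png',o)
s=load('top1')
for n,u,v in [('mod',466,286),('mouthfloor',289,300),('housing',301,176),('table',350,250),('fin',470,284)]: print(n,world(s,u,v).round(1))
print(s['K'],np.linalg.inv(s['camera_from_world'])[:3,3])
```

```text
mod [ 454.3 -310.9   68.3]
mouthfloor [417.9  82.8   8.4]
housing [703.4  61.   44.2]
table [ 5.386e+02 -5.720e+01 -4.000e-01]
fin [ 458.4 -318.2   74.1]
[[580.5437758   0.        313.007142 ]
 [  0.        580.5437758 245.8071978]
 [  0.          0.          1.       ]] [ 356.76065257   14.38455479 1354.77264774]
```

View pics/crop1.png

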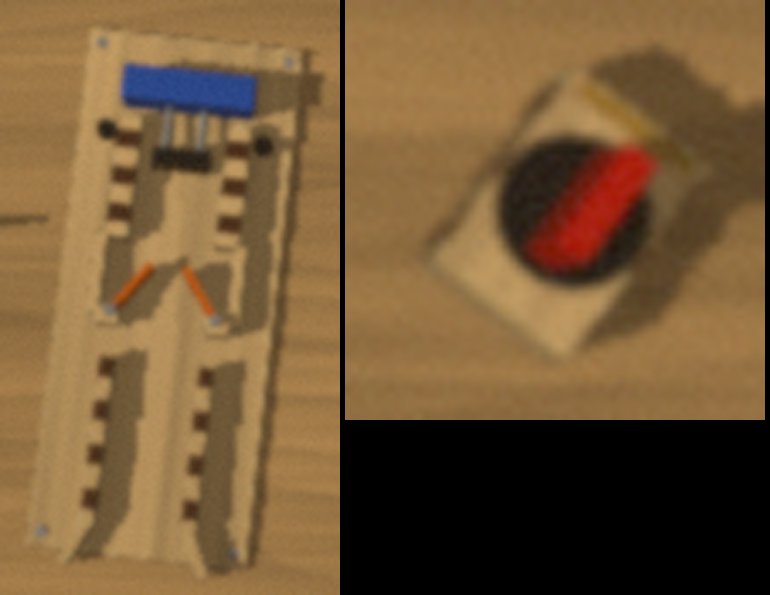

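The crop shows the brass end at the module's upper right, i.e. toward world +x −y, with the fin running (550,260)→(635,155). Flap hinges are at (108,312) and (215,322), the tips at (152,265) and (185,265), and the contact face at about y=171.

Run:
```python
from h import *
s=load('top1')
M=lambda x,y,z:world(s,(x-345)/7+435-.0,y/7+255,z)[:2]
C=lambda x,y,z:world(s,x/3.4+245,y/3.4+150,z)[:2]
co=[M(580,72,32),M(700,170,32),M(560,355,32),M(430,255,32)]
print('corners',np.round(co,1),'centre',np.mean(co,0))
d=(co[0]+co[1]-co[2]-co[3])/2;print('len',np.linalg.norm(d),'ang',np.degrees(np.arctan2(d[1],d[0])))
f=[M(550,260,76),M(635,155,76)];d=f[1]-f[0];print('fin',np.mean(f,0),np.linalg.norm(d),np.degrees(np.arctan2(d[1],d[0])))
p=s['pixels'].astype(int)
m=((p[...,2]>140)&(p[...,1]<60)&(p[...,0]<60)).astype(np.uint8);m[:,:440]=0;m[:,495:]=0;m[:262]=0;m[320:]=0
r=cv2.minAreaRect(cv2.findNonZero(m));b=cv2.boxPoints(r);print(r,[world(s,*q,76)[:2].round(1) for q in b])
for n,x,y,z in [('railL0',98,510,28),('railL1',115,360,28),('railR0',185,520,28),('railR1',200,372,28),('hL',108,312,30),('hR',215,322,30),('tL',152,265,30),('tR',185,265,30),('cL',155,170,25),('cR',210,172,25),('bed bl',30,543,8),('bed br',248,565,8),('bed tl',92,30,8),('bed tr',300,52,8),('mouthL',65,560,28),('mouthR',205,575,28)]: print(n,C(x,y,z).round(1))
```

```text
corners [[ 504.5 -326.6]
 [ 473.3 -365. ]
 [ 412.4 -318.7]
 [ 443.8 -277.1]] centre [ 458.48593338 -321.88081325]
len 77.40260446216492 ang -38.23053376071786
fin [ 456.90826636 -318.54374123] 43.179526972361984 -38.9752246418175
((471.6600036621094, 283.6199951171875), (5.0, 17.399999618530273), 36.869895935058594) [array([ 446.9, -305.4]), array([ 478. , -328.8]), array([ 471.6, -337.5]), array([ 440.5, -314.1])]
railL0 [416.2 116.4]
railL1 [517.7 108. ]
railR0 [410.8  57.9]
railR1 [510.7  50.2]
hL [550.2 113.6]
hR [544.8  40.8]
tL [583.1  84.6]
tR [583.6  62.1]
cL [650.3  84.6]
cR [649.7  46.7]
bed bl [393.8 163.4]
bed br [382.2  15.1]
bed tl [753.9 132.6]
bed tr [740.7 -14.1]
mouthL [382.5 137.4]
mouthR [374.6  43.7]
```

>>> arm_command:
  steps:
    - {"xyz": [2.9,2.6,0],"rotation": [0,0,-5.5],"grip": 8.5}
    - {"xyz": [2.9,2.6,0],"rotation": [0,0,-5.5],"grip": 8.5}
    - {"xyz": [2.9,2.6,0],"rotation": [0,0,-5.5],"grip": 8.5}
    - {"xyz": [2.9,2.6,0],"rotation": [0,0,-5.5],"grip": 8.5}
    - {"xyz": [2.9,2.6,0],"rotation": [0,0,-5.5],"grip": 8.5}
    - {"xyz": [2.9,2.6,0],"rotation": [0,0,-5.5],"grip": 8.5}
    - {"xyz": [2.9,2.6,0],"rotation": [0,0,-5.5],"grip": 8.5}
    - {"xyz": [2.9,2.6,0],"rotation": [0,0,-5.5],"grip": 8.5}
    - {"xyz": [2.9,2.6,0],"rotation": [0,0,-5.5],"grip": 8.5}
    - {"xyz": [2.9,2.6,0],"rotation": [0,0,-5.5],"grip": 8.5}

```text
clock: 1.35
tcp_pos: [458.1, -315.0, 230.8]
tool_rot: [[-0.629, -0.001, 0.777], [-0.777, 0.0, -0.629], [-0.0, -1.0, -0.001]]
ft_force: [-0.7, -0.9, -0.1]
opening: 85.2
```

Run:
```python
from h import *
take('wrist','w1');s=ctrl.sense();print(s['tcp_pos'],s['tool_rot'].round(3) if hasattr(s['tool_rot'],'round') else s['tool_rot'],s['qpos'],s['ft_force'])
```

```text
[ 460.98222172 -311.8275269   230.78083117] [[-0.631  0.001  0.776]
 [-0.776  0.003 -0.631]
 [-0.003 -1.    -0.001]] [-0.68873905  0.01368741  1.61148549  0.0028494   1.51696587  1.56508804] [ 0.72668461  3.51800901 -0.01629002]
```

View pics/w1.png

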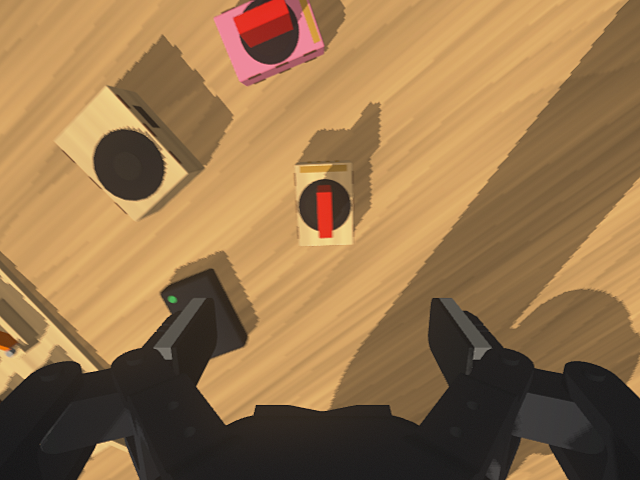

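The wrist view shows the module upright, with brass at the top. Its top-face corners are at (295,164), (352,162), (353,245) and (299,246), and the fin top runs (324,192)–(326,238).

Run:
```python
from h import *
s=load('w1')
co=np.array([world(s,u,v,32)[:2] for u,v in [(295,164),(352,162),(353,245),(299,246)]])
d=(co[0]+co[1]-co[2]-co[3])/2;print(co.round(1),co.mean(0),np.linalg.norm(d),np.linalg.norm(co[0]-co[1]),np.degrees(np.arctan2(d[1],d[0])))
f=[world(s,u,v,76)[:2] for u,v in [(326,238),(324.5,192)]];d=f[1]-f[0];print(np.mean(f,0),np.linalg.norm(d),np.degrees(np.arctan2(d[1],d[0])))
t=ctrl.sense();print(t['tcp_pos'])
```

```text
[[ 508.9 -324.1]
 [ 477.1 -366.3]
 [ 413.  -318. ]
 [ 445.7 -275.9]] [ 461.18185865 -321.04669314] 79.91453328432134 52.7948885781814 -37.153870931585296
[ 461.07572522 -321.13681763] 39.436373391760476 -37.02351550466088
[ 460.98222172 -311.8275269   230.78083117]
```

>>> arm_command:
  steps:
    - {"xyz": [0.35,-0.5,-1],"rotation": [0,0,2],"grip": 8.5}
    - {"xyz": [0,0,-4],"rotation": [0,0,0],"grip": 8.5}
    - {"xyz": [0,0,-4],"rotation": [0,0,0],"grip": 8.5}
    - {"xyz": [0,0,-3],"rotation": [0,0,0],"grip": 6}
    - {"xyz": [0,0,-3],"rotation": [0,0,0],"grip": 5}
    - {"xyz": [0,0,-2],"rotation": [0,0,0],"grip": 4}
    - {"xyz": [0,0,-1.5],"rotation": [0,0,0],"grip": 3.5}
    - {"xyz": [0,0,-0.5],"rotation": [0,0,0],"grip": 3}
    - {"xyz": [0,0,0],"rotation": [0,0,0],"grip": 2.5}
    - {"xyz": [0,0,0],"rotation": [0,0,0],"grip": 2.5}

```text
clock: 2.65
tcp_pos: [461.6, -321.7, 42.4]
tool_rot: [[-0.599, 0.001, 0.801], [-0.801, -0.001, -0.599], [0.0, -1.0, 0.002]]
ft_force: [1.5, -0.6, 0.0]
opening: 24.8
```

Run:
```python
from h import *
take('wrist','w2');s=ctrl.sense();print(s['clock'],s['tcp_pos'],s['opening'],s['ft_force'])
```

```text
2.7 [ 461.62337219 -321.72149771   42.40955493] 24.933352368880353 [-0.32584923  0.48878783  0.62572906]
```

View pics/w2.png

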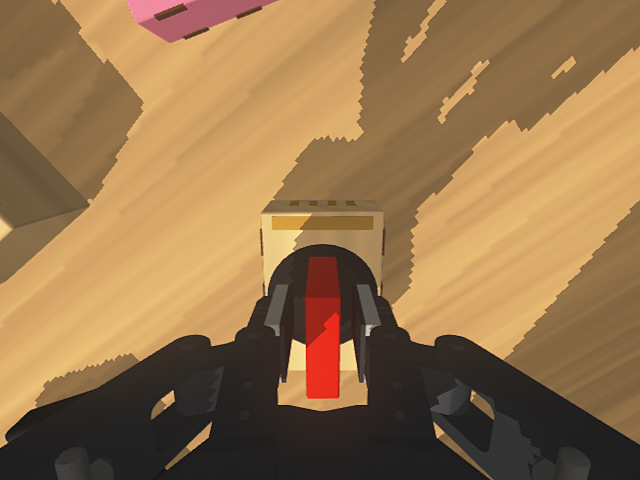

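The pads straddle the red fin, which is centred at column 323. Next I'll close and lift.

>>> arm_command:
  steps:
    - {"xyz": [0,0,0],"rotation": [0,0,0],"grip": 1.5}
    - {"xyz": [0,0,0],"rotation": [0,0,0],"grip": 0.8}
    - {"xyz": [0,0,0],"rotation": [0,0,0],"grip": 0.8}
    - {"xyz": [0,0,0],"rotation": [0,0,0],"grip": 0.8}
    - {"xyz": [0,0,1],"rotation": [0,0,0],"grip": 0.8}
    - {"xyz": [0,0,3],"rotation": [0,0,0],"grip": 0.8}
    - {"xyz": [0,0,3],"rotation": [0,0,0],"grip": 0.8}
    - {"xyz": [0,0,3],"rotation": [0,0,0],"grip": 0.8}
    - {"xyz": [0,0,0],"rotation": [0,0,0],"grip": 0.8}
  grip_force: 70

```text
clock: 3.82
tcp_pos: [462.4, -322.2, 144.1]
tool_rot: [[-0.599, 0.004, 0.801], [-0.801, -0.003, -0.599], [0.0, -1.0, 0.005]]
ft_force: [0.8, -0.9, -2.5]
opening: 11.4
```

>>> arm_command:
  steps:
    - {"xyz": [-0.5,2.5,0],"rotation": [0,0,3.2],"grip": 0.8}
    - {"xyz": [-1,4.5,0],"rotation": [0,0,3.2],"grip": 0.8}
    - {"xyz": [-1,4.5,0],"rotation": [0,0,3.2],"grip": 0.8}
    - {"xyz": [-1,4.5,0],"rotation": [0,0,3.2],"grip": 0.8}
    - {"xyz": [-1,4.5,0],"rotation": [0,0,3.2],"grip": 0.8}
    - {"xyz": [-1,4.5,0],"rotation": [0,0,3.2],"grip": 0.8}
    - {"xyz": [-1,4.5,0],"rotation": [0,0,3.2],"grip": 0.8}
    - {"xyz": [-1,4.5,0],"rotation": [0,0,3.2],"grip": 0.8}
    - {"xyz": [-1,4.5,0],"rotation": [0,0,3.2],"grip": 0.8}
    - {"xyz": [-1,2.6,0],"rotation": [0,0,3.2],"grip": 0.8}

```text
clock: 5.08
tcp_pos: [364.2, 91.5, 139.4]
tool_rot: [[-0.08, -0.003, 0.997], [-0.997, 0.0, -0.08], [0.0, -1.0, -0.003]]
ft_force: [0.4, -0.2, -2.0]
opening: 11.2
```

>>> arm_command:
  steps:
    - {"xyz": [0,0,-2],"rotation": [0,0,0.1],"grip": 0.8}
    - {"xyz": [0,0,-2],"rotation": [0,0,0],"grip": 0.8}
    - {"xyz": [0,0,-2],"rotation": [0,0,0],"grip": 0.8}
    - {"xyz": [0,0,0],"rotation": [0,0,0],"grip": 0.8}
    - {"xyz": [0,0,0],"rotation": [0,0,0],"grip": 0.8}

```text
clock: 5.7
tcp_pos: [365.6, 89.8, 81.1]
tool_rot: [[-0.082, -0.001, 0.997], [-0.997, -0.0, -0.082], [0.0, -1.0, -0.001]]
ft_force: [1.3, -0.4, -2.4]
opening: 10.9
```

Run:
```python
from h import *
take('wrist','w3');s=ctrl.sense();print(s['clock'],s['tcp_pos'],s['tool_rot'],s['opening'],s['ft_force'],s['qpos'])
```

```text
5.75 [366.18423415  89.8441527   81.7020879 ] [[-8.19636005e-02  4.01332597e-04  9.96635243e-01]
 [-9.96635318e-01  6.91947386e-05 -8.19636346e-02]
 [-1.01856593e-04 -9.99999917e-01  3.94310791e-04]] 10.73974930672484 [-0.24319439 -0.30751272 -2.13492742] [ 1.04359567e-01 -3.92632388e-01  2.24435166e+00  2.81167157e-05
  1.28946702e+00  1.75720377e+00]
```

View pics/w3.png

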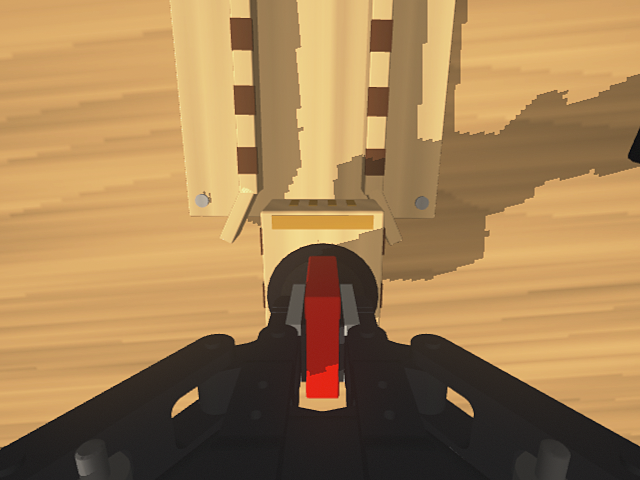

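The module hangs just behind the flare. The rails' inner top edges are at about (257,165)/(252,20) on the left and (365,165)/(370,20) on the right, and the module's front top edge spans (262–384, 212).

Run:
```python
from h import *
s=load('w3')
P=[world(s,u,v,28)[:2] for u,v in [(257,165),(365,165),(252,20),(370,20)]]
print(np.round(P,1)); a=(P[0]+P[1])/2;b=(P[2]+P[3])/2;d=b-a
print('ang',np.degrees(np.arctan2(d[1],d[0])),a,b,np.linalg.norm(P[0]-P[1]))
m=[world(s,u,212,71.5)[:2] for u in (262,384)];print('nose',np.round(m,1),np.mean(m,0))
print('rail start (straight)',[world(s,u,v,28)[:2].round(1) for u,v in [(257,190),(364,190)]])
d/=np.linalg.norm(d);n=np.array([-d[1],d[0]]);print('lat off of nose',n@(np.mean(m,0)-a),'tcp',n@(np.array([366.18,89.84])-a))
```

```text
[[423.6 119.1]
 [418.9  61.9]
 [491.5 112.5]
 [486.8  56.2]]
ang -5.1997325239389 [421.24077644  90.49522976] [489.1340657   84.31677598] 57.32434737020525
nose [[406.5 111.5]
 [402.3  59.6]] [404.39891504  85.54126793]
rail start (straight) [array([410.4, 120.8]), array([405.7,  63.1])]
lat off of nose -6.459918448685272 tcp -5.6425776232766545
```

>>> arm_command:
  steps:
    - {"xyz": [-0.5,0.4,0],"rotation": [0,0,-0.3],"grip": 0.8}
    - {"xyz": [-0.5,0.3,0],"rotation": [0,0,0],"grip": 0.8}
    - {"xyz": [0,0,-1],"rotation": [0,0,0],"grip": 0.8}
    - {"xyz": [0,0,-1],"rotation": [0,0,0],"grip": 0.8}
    - {"xyz": [0,0,-0.6],"rotation": [0,0,0],"grip": 0.8}
    - {"xyz": [0,0,0],"rotation": [0,0,0],"grip": 0.8}
    - {"xyz": [0,0,0],"rotation": [0,0,0],"grip": 0.8}

```text
clock: 6.62
tcp_pos: [356.1, 96.8, 55.4]
tool_rot: [[-0.087, 0.0, 0.996], [-0.996, 0.0, -0.087], [-0.0, -1.0, 0.0]]
ft_force: [-0.5, 0.6, -2.3]
opening: 11.5
```

Run:
```python
from h import *
s=take('wrist','w4');t=ctrl.sense();print(t['tcp_pos'],t['ft_force'],t['opening'])
cv2.imwrite('pics/w4c.png',cv2.resize(s['pixels'][60:330,160:500],None,fx=2.2,fy=2.2,interpolation=cv2.INTER_CUBIC))
take('side','s2');take('top','top2')
```

```text
[356.20714401  96.82451032  55.52188308] [ 0.02426024  0.85436584 -2.41258188] 11.572413327082447
```

View pics/w4c.png

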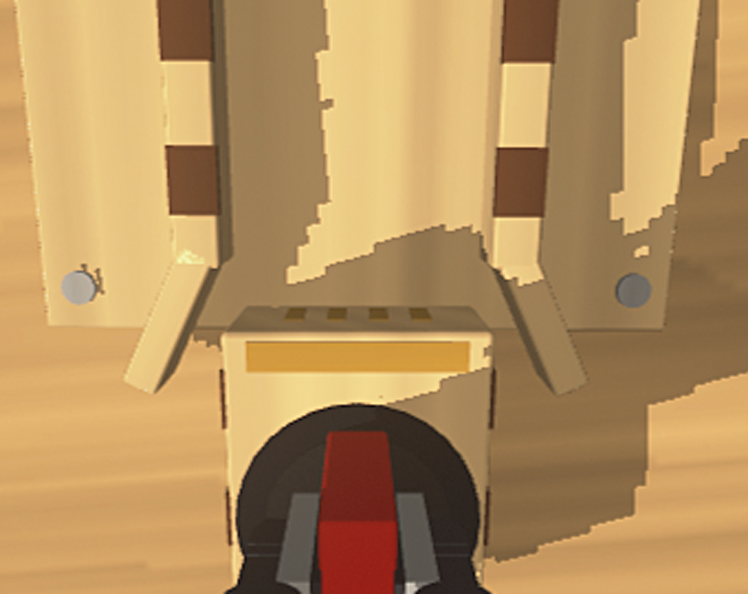

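>>> arm_command:
  steps:
    - {"xyz": [0.6,0,0],"rotation": [0,0,0],"grip": 0.8}
    - {"xyz": [0.6,-0.06,0],"rotation": [0,0,0],"grip": 0.8}
    - {"xyz": [0,0,-0.3],"rotation": [0,0,0],"grip": 0.8}
    - {"xyz": [0,0,-0.2],"rotation": [0,0,0],"grip": 0.8}
    - {"xyz": [0,0,0],"rotation": [0,0,0],"grip": 0.8}
    - {"xyz": [0,0,0],"rotation": [0,0,0],"grip": 0.8}

```text
clock: 7.52
tcp_pos: [367.7, 96.2, 50.1]
tool_rot: [[-0.087, -0.0, 0.996], [-0.996, -0.0, -0.087], [0.0, -1.0, -0.0]]
ft_force: [-0.9, -0.6, -2.1]
opening: 11.1
```

>>> arm_command:
  steps:
    - {"xyz": [0,0,-0.1],"rotation": [0,0,0],"grip": 0.8}
    - {"xyz": [0,0,0],"rotation": [0,0,0],"grip": 0.8}
    - {"xyz": [0,0,0],"rotation": [0,0,0],"grip": 0.8}

```text
clock: 7.9
tcp_pos: [367.8, 96.2, 50.0]
tool_rot: [[-0.087, -0.001, 0.996], [-0.996, -0.0, -0.087], [0.0, -1.0, -0.001]]
ft_force: [-6.7, -1.4, 9.9]
opening: 11.3
```

>>> arm_command:
  steps:
    - {"xyz": [0,0,0.06],"rotation": [0,0,0],"grip": 0.8}
    - {"xyz": [0.4,-0.03,0],"rotation": [0,0,0],"grip": 0.8}
    - {"xyz": [0.5,-0.05,0],"rotation": [0,0,0],"grip": 0.8}
    - {"xyz": [0.5,-0.04,0],"rotation": [0,0,0],"grip": 0.8}
    - {"xyz": [0.5,-0.05,0],"rotation": [0,0,0],"grip": 0.8}
    - {"xyz": [0.5,-0.04,0],"rotation": [0,0,0],"grip": 0.8}

```text
clock: 8.65
tcp_pos: [392.3, 94.2, 50.1]
tool_rot: [[-0.087, -0.0, 0.996], [-0.996, 0.0, -0.087], [-0.0, -1.0, -0.0]]
ft_force: [-6.4, 0.8, 9.1]
opening: 11.1
```

>>> arm_command:
  steps:
    - {"xyz": [0.3,-0.03,0.05],"rotation": [0,0,0],"grip": 0.8}
    - {"xyz": [0.5,-0.05,0],"rotation": [0,0,0],"grip": 0.8}
    - {"xyz": [0.5,-0.04,0],"rotation": [0,0,0],"grip": 0.8}
    - {"xyz": [0.5,-0.05,0],"rotation": [0,0,0],"grip": 0.8}
    - {"xyz": [0.5,-0.04,0],"rotation": [0,0,0],"grip": 0.8}

```text
clock: 9.28
tcp_pos: [415.3, 92.0, 50.3]
tool_rot: [[-0.087, -0.0, 0.996], [-0.996, -0.0, -0.087], [0.0, -1.0, -0.0]]
ft_force: [-0.2, 0.1, -3.1]
opening: 11.2
```

>>> arm_command:
  steps:
    - {"xyz": [0.7,-0.06,0],"rotation": [0,0,0],"grip": 0.8}
    - {"xyz": [0.7,-0.06,0],"rotation": [0,0,0],"grip": 0.8}
    - {"xyz": [0.7,-0.06,0],"rotation": [0,0,0],"grip": 0.8}
    - {"xyz": [0.7,-0.06,0],"rotation": [0,0,0],"grip": 0.8}
    - {"xyz": [0.7,-0.07,0],"rotation": [0,0,0],"grip": 0.8}
    - {"xyz": [0.7,-0.06,0],"rotation": [0,0,0],"grip": 0.8}
    - {"xyz": [0.7,-0.06,0],"rotation": [0,0,0],"grip": 0.8}
    - {"xyz": [0.7,-0.06,0],"rotation": [0,0,0],"grip": 0.8}
    - {"xyz": [0.7,-0.07,0],"rotation": [0,0,0],"grip": 0.8}
    - {"xyz": [0.4,-0.03,0],"rotation": [0,0,0],"grip": 0.8}

```text
clock: 10.52
tcp_pos: [482.4, 86.1, 50.4]
tool_rot: [[-0.087, 0.0, 0.996], [-0.996, -0.0, -0.087], [0.0, -1.0, 0.0]]
ft_force: [-0.0, 0.0, -2.2]
opening: 11.2
```

Run:
```python
from h import *
s=take('wrist','w5');t=ctrl.sense();print(t['tcp_pos'],t['ft_force'],t['moment'],t['opening'])
```

```text
[482.74713756  86.03721578  50.51073335] [-0.61911456  0.5997031  -2.76060959] [ 0.03043447  0.06846835 -0.0576173 ] 11.275646173153413
```

View pics/w5.png

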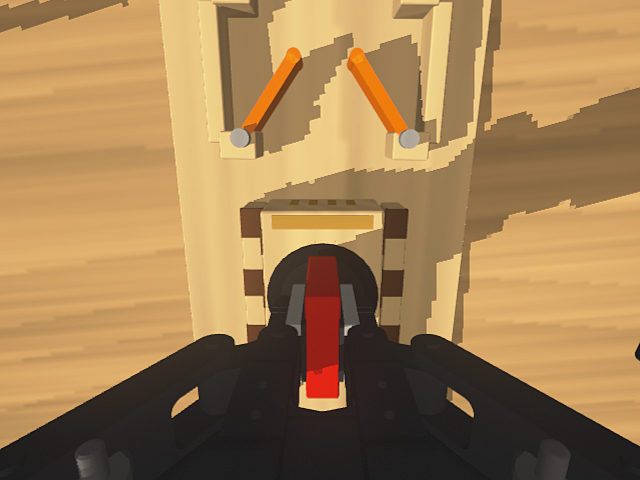

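The module is between the rails with its nose at row 205. The flaps ahead are shut, with hinges at (240,138) and (409,139) and tips at (293,55) and (357,55).

Run:
```python
from h import *
s=load('w5');d=np.array([.9962,-.087]);n=np.array([.087,.9962]);t=np.array([482.7,86.04])
for k,u,v,z in [('hL',240,138,30),('hR',409,139,30),('tL',293,50,30),('tR',357,50,30),('railendL',252,205,28),('railendR',395,208,28),('noseTL',262,212,40),('noseTR',384,212,40)]:
    p=world(s,u,v,z)[:2];print(k,p.round(1),'fwd',(d@(p-t)).round(1),'lat',(n@(p-t)).round(1))
```

```text
hL [554.6 114.8] fwd 69.1 lat 34.9
hR [547.8  41.9] fwd 68.7 lat -38.3
tL [586.9  88.1] fwd 103.6 lat 11.2
tR [584.6  62.2] fwd 103.6 lat -14.9
railendL [524.7 114.2] fwd 39.4 lat 31.7
railendR [517.5  48.5] fwd 38.0 lat -34.3
noseTL [523.3 107.8] fwd 38.6 lat 25.2
noseTR [518.7  55.5] fwd 38.6 lat -27.3
```

>>> arm_command:
  steps:
    - {"xyz": [0.6,-0.06,0],"rotation": [0,0,0],"grip": 0.8}
    - {"xyz": [0.6,-0.05,0],"rotation": [0,0,0],"grip": 0.8}
    - {"xyz": [0.6,-0.06,0],"rotation": [0,0,0],"grip": 0.8}
    - {"xyz": [0.6,-0.05,0],"rotation": [0,0,0],"grip": 0.8}
    - {"xyz": [0.6,-0.06,0],"rotation": [0,0,0],"grip": 0.8}
    - {"xyz": [0.6,-0.05,0],"rotation": [0,0,0],"grip": 0.8}
    - {"xyz": [0.5,-0.05,0],"rotation": [0,0,0],"grip": 0.8}
    - {"xyz": [0.5,-0.04,0],"rotation": [0,0,0],"grip": 0.8}

```text
clock: 11.58
tcp_pos: [527.3, 82.0, 50.2]
tool_rot: [[-0.087, -0.002, 0.996], [-0.996, 0.0, -0.087], [0.0, -1.0, -0.002]]
ft_force: [-4.8, 0.8, 2.1]
opening: 11.4
```

>>> arm_command:
  steps:
    - {"xyz": [0.5,-0.05,0],"rotation": [0,0,0],"grip": 0.8}
    - {"xyz": [0.5,-0.04,0],"rotation": [0,0,0],"grip": 0.8}

```text
clock: 11.82
tcp_pos: [537.9, 81.0, 50.2]
tool_rot: [[-0.087, -0.001, 0.996], [-0.996, 0.0, -0.087], [0.0, -1.0, -0.001]]
ft_force: [-2.1, -0.9, -2.3]
opening: 11.2
```

>>> arm_command:
  steps:
    - {"xyz": [0.5,-0.05,0],"rotation": [0,0,0],"grip": 0.8}
    - {"xyz": [0.5,-0.04,0],"rotation": [0,0,0],"grip": 0.8}

```text
clock: 12.08
tcp_pos: [548.3, 80.1, 50.3]
tool_rot: [[-0.087, 0.0, 0.996], [-0.996, -0.0, -0.087], [-0.0, -1.0, 0.0]]
ft_force: [-2.2, -0.3, -2.7]
opening: 11.0
```

>>> arm_command:
  steps:
    - {"xyz": [0.5,-0.05,0],"rotation": [0,0,0],"grip": 0.8}
    - {"xyz": [0.5,-0.04,0],"rotation": [0,0,0],"grip": 0.8}
    - {"xyz": [0.5,-0.05,0],"rotation": [0,0,0],"grip": 0.8}
    - {"xyz": [0.5,-0.04,0],"rotation": [0,0,0],"grip": 0.8}

```text
clock: 12.58
tcp_pos: [568.4, 78.3, 50.4]
tool_rot: [[-0.087, 0.0, 0.996], [-0.996, 0.0, -0.087], [-0.0, -1.0, 0.0]]
ft_force: [-1.8, -0.4, -3.1]
opening: 10.8
```

>>> arm_command:
  steps:
    - {"xyz": [0.5,-0.05,0],"rotation": [0,0,0],"grip": 0.8}
    - {"xyz": [0.5,-0.04,0],"rotation": [0,0,0],"grip": 0.8}
    - {"xyz": [0.5,-0.05,0],"rotation": [0,0,0],"grip": 0.8}
    - {"xyz": [0.5,-0.04,0],"rotation": [0,0,0],"grip": 0.8}
    - {"xyz": [0.5,-0.05,0],"rotation": [0,0,0],"grip": 0.8}
    - {"xyz": [0.5,-0.04,0],"rotation": [0,0,0],"grip": 0.8}
    - {"xyz": [0.5,-0.05,0],"rotation": [0,0,0],"grip": 0.8}

```text
clock: 13.45
tcp_pos: [603.3, 75.1, 50.4]
tool_rot: [[-0.087, -0.0, 0.996], [-0.996, 0.0, -0.087], [-0.0, -1.0, -0.0]]
ft_force: [-0.9, -0.3, -2.5]
opening: 11.0
```

Run:
```python
from h import *
s=take('wrist','w6');t=ctrl.sense();print(t['tcp_pos'],t['ft_force'],t['moment'],t['opening'])
s=take('top','top3');cv2.imwrite('pics/t3c.png',cv2.resize(s['pixels'][150:330,235:355],None,fx=3.3,fy=3.3,interpolation=cv2.INTER_CUBIC))
```

```text
[603.86492903  75.01500693  50.52053652] [-0.98442392  0.20750301 -3.5340209 ] [0.04959941 0.04833718 0.02508995] 11.063403771715777
```

View pics/w6.png

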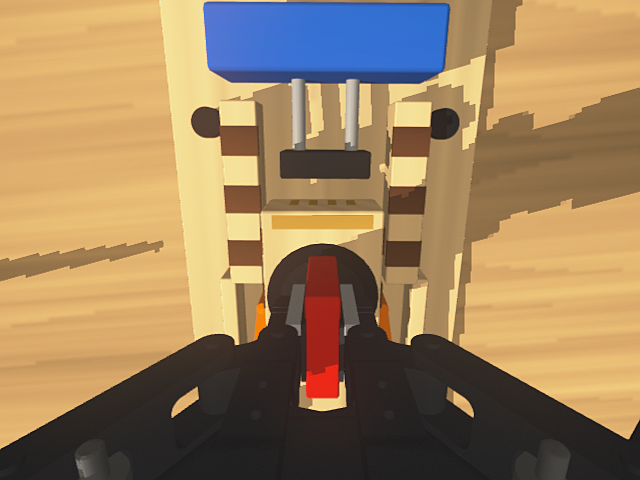

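The nose (row 203) is in the bay, the flaps are held open beside the module, and the contact face (row 178) is about 12–15 mm ahead. From here I'll go by force.

>>> arm_command:
  steps:
    - {"xyz": [0.4,-0.04,0],"rotation": [0,0,0],"grip": 0.8}
    - {"xyz": [0.4,-0.03,0],"rotation": [0,0,0],"grip": 0.8}
    - {"xyz": [0,0,0],"rotation": [0,0,0],"grip": 0.8}

```text
clock: 13.92
tcp_pos: [611.5, 74.4, 50.5]
tool_rot: [[-0.087, 0.001, 0.996], [-0.996, -0.0, -0.087], [-0.0, -1.0, 0.001]]
ft_force: [0.2, -0.7, -3.6]
opening: 11.0
```

>>> arm_command:
  steps:
    - {"xyz": [0.3,-0.03,0],"rotation": [0,0,0],"grip": 0.8}
    - {"xyz": [0,0,0],"rotation": [0,0,0],"grip": 0.8}

```text
clock: 14.18
tcp_pos: [614.2, 74.1, 50.4]
tool_rot: [[-0.087, 0.0, 0.996], [-0.996, 0.0, -0.087], [-0.0, -1.0, 0.0]]
ft_force: [0.1, 0.2, -2.4]
opening: 11.1
```

>>> arm_command:
  steps:
    - {"xyz": [0.3,-0.02,0],"rotation": [0,0,0],"grip": 0.8}
    - {"xyz": [0,0,0],"rotation": [0,0,0],"grip": 0.8}

```text
clock: 14.42
tcp_pos: [616.6, 74.0, 50.3]
tool_rot: [[-0.087, -0.001, 0.996], [-0.996, 0.0, -0.087], [0.0, -1.0, -0.001]]
ft_force: [-3.7, 0.6, -1.3]
opening: 11.2
```

>>> arm_command:
  steps:
    - {"xyz": [0.3,-0.03,0],"rotation": [0,0,0],"grip": 0.8}
    - {"xyz": [0,0,0],"rotation": [0,0,0],"grip": 0.8}

```text
clock: 14.68
tcp_pos: [619.3, 73.7, 50.3]
tool_rot: [[-0.087, -0.002, 0.996], [-0.996, 0.0, -0.087], [0.0, -1.0, -0.002]]
ft_force: [-6.2, -0.2, 1.2]
opening: 11.2
```

>>> arm_command:
  steps:
    - {"xyz": [0.3,-0.03,0.03],"rotation": [0,0,0],"grip": 0.8}
    - {"xyz": [0.3,-0.02,0],"rotation": [0,0,0],"grip": 0.8}
    - {"xyz": [0.3,-0.03,0],"rotation": [0,0,0],"grip": 0.8}
    - {"xyz": [0.3,-0.02,0],"rotation": [0,0,0],"grip": 0.8}
    - {"xyz": [0,0,0],"rotation": [0,0,0],"grip": 0.8}

```text
clock: 15.3
tcp_pos: [630.5, 72.7, 50.4]
tool_rot: [[-0.087, -0.003, 0.996], [-0.996, 0.0, -0.087], [0.0, -1.0, -0.003]]
ft_force: [-8.8, 1.2, 2.0]
opening: 10.9
```

>>> arm_command:
  steps:
    - {"xyz": [0.2,-0.02,0],"rotation": [0,0,0],"grip": 0.8}
    - {"xyz": [0,0,0],"rotation": [0,0,0],"grip": 0.8}

```text
clock: 15.55
tcp_pos: [632.4, 72.6, 50.4]
tool_rot: [[-0.087, -0.004, 0.996], [-0.996, 0.0, -0.087], [0.0, -1.0, -0.004]]
ft_force: [-9.1, 0.5, 3.2]
opening: 10.9
```

>>> arm_command:
  steps:
    - {"xyz": [0.15,-0.01,0],"rotation": [0,0,0],"grip": 0.8}
    - {"xyz": [0,0,0],"rotation": [0,0,0],"grip": 0.8}

```text
clock: 15.8
tcp_pos: [633.9, 72.4, 50.4]
tool_rot: [[-0.087, -0.003, 0.996], [-0.996, -0.0, -0.087], [0.0, -1.0, -0.003]]
ft_force: [-9.4, 0.4, 3.8]
opening: 10.8
```

>>> arm_command:
  steps:
    - {"xyz": [0.15,-0.01,0],"rotation": [0,0,0],"grip": 0.8}
    - {"xyz": [0,0,0],"rotation": [0,0,0],"grip": 0.8}

```text
clock: 16.05
tcp_pos: [635.2, 72.3, 50.4]
tool_rot: [[-0.087, -0.004, 0.996], [-0.996, -0.0, -0.087], [0.0, -1.0, -0.004]]
ft_force: [-10.0, -0.2, 3.9]
opening: 10.9
```

>>> arm_command:
  steps:
    - {"xyz": [0.1,-0.01,0],"rotation": [0,0,0],"grip": 0.8}
    - {"xyz": [0,0,0],"rotation": [0,0,0],"grip": 0.8}

```text
clock: 16.3
tcp_pos: [636.2, 72.2, 50.4]
tool_rot: [[-0.087, -0.004, 0.996], [-0.996, 0.0, -0.087], [0.0, -1.0, -0.004]]
ft_force: [-11.1, -0.5, 3.6]
opening: 11.4
```

Run:
```python
from h import *
a=take('side','s7')['pixels'];b=take('top','top7')['pixels']
o=np.hstack([cv2.resize(a[200:340,200:400],(571,400)),cv2.resize(b[150:300,245:330],(227,400))]);cv2.imwrite('pics/c7.png',o)
```

```text
(no output)
```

View pics/c7.png

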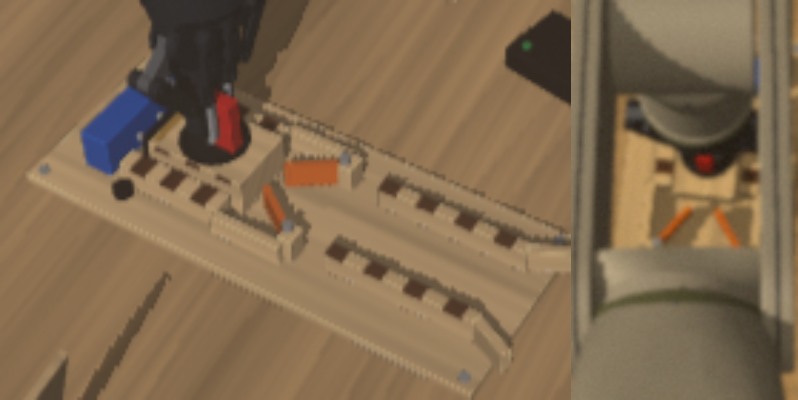

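The flaps have snapped shut behind the module: the side view shows them at (312,172) and (275,207), and the top crop shows a closed V at (675,222)/(727,228). Now I'll ease back in small steps.

>>> arm_command:
  steps:
    - {"xyz": [-0.1,0.01,0],"rotation": [0,0,0],"grip": 0.8}
    - {"xyz": [-0.1,0.01,0],"rotation": [0,0,0],"grip": 0.8}
    - {"xyz": [-0.1,0.01,0],"rotation": [0,0,0],"grip": 0.8}
    - {"xyz": [-0.1,0.01,0],"rotation": [0,0,0],"grip": 0.8}
    - {"xyz": [-0.1,0.01,0],"rotation": [0,0,0],"grip": 0.8}
    - {"xyz": [0,0,0],"rotation": [0,0,0],"grip": 0.8}

```text
clock: 17.15
tcp_pos: [631.7, 72.7, 50.3]
tool_rot: [[-0.087, -0.003, 0.996], [-0.996, -0.0, -0.087], [0.0, -1.0, -0.003]]
ft_force: [-7.5, 0.7, 1.2]
opening: 11.7
```

>>> arm_command:
  steps:
    - {"xyz": [-0.1,0.01,0],"rotation": [0,0,0],"grip": 0.8}
    - {"xyz": [-0.1,0.01,0],"rotation": [0,0,0],"grip": 0.8}
    - {"xyz": [0,0,0],"rotation": [0,0,0],"grip": 0.8}

```text
clock: 17.52
tcp_pos: [629.8, 72.8, 50.3]
tool_rot: [[-0.087, -0.003, 0.996], [-0.996, -0.0, -0.087], [0.0, -1.0, -0.003]]
ft_force: [-7.0, 0.2, 0.6]
opening: 11.2
```

>>> arm_command:
  steps:
    - {"xyz": [-0.1,0.01,0],"rotation": [0,0,0],"grip": 0.8}
    - {"xyz": [0,0,0],"rotation": [0,0,0],"grip": 0.8}

```text
clock: 17.77
tcp_pos: [628.8, 72.9, 50.3]
tool_rot: [[-0.087, -0.002, 0.996], [-0.996, -0.0, -0.087], [0.0, -1.0, -0.002]]
ft_force: [-6.9, -0.6, 0.5]
opening: 11.1
```

>>> arm_command:
  steps:
    - {"xyz": [-0.08,0.01,0],"rotation": [0,0,0],"grip": 0.8}
    - {"xyz": [0,0,0],"rotation": [0,0,0],"grip": 0.8}

```text
clock: 18.02
tcp_pos: [628.1, 73.0, 50.3]
tool_rot: [[-0.087, -0.002, 0.996], [-0.996, -0.0, -0.087], [0.0, -1.0, -0.002]]
ft_force: [-6.6, -0.5, 0.7]
opening: 11.0
```

>>> arm_command:
  steps:
    - {"xyz": [-0.06,0,0],"rotation": [0,0,0],"grip": 0.8}
    - {"xyz": [0,0,0],"rotation": [0,0,0],"grip": 0.8}

```text
clock: 18.27
tcp_pos: [627.6, 73.0, 50.3]
tool_rot: [[-0.087, -0.002, 0.996], [-0.996, -0.0, -0.087], [0.0, -1.0, -0.002]]
ft_force: [-5.8, 0.3, -0.8]
opening: 10.9
```

>>> arm_command:
  steps:
    - {"xyz": [-0.05,0,0],"rotation": [0,0,0],"grip": 0.8}
    - {"xyz": [0,0,0],"rotation": [0,0,0],"grip": 0.8}

```text
clock: 18.52
tcp_pos: [627.6, 73.0, 50.3]
tool_rot: [[-0.087, -0.001, 0.996], [-0.996, -0.0, -0.087], [0.0, -1.0, -0.001]]
ft_force: [-4.3, -0.8, -3.1]
opening: 10.7
```

>>> arm_command:
  steps:
    - {"xyz": [-0.05,0.01,0],"rotation": [0,0,0],"grip": 0.8}
    - {"xyz": [0,0,0],"rotation": [0,0,0],"grip": 0.8}

```text
clock: 18.77
tcp_pos: [627.5, 73.0, 50.4]
tool_rot: [[-0.087, -0.0, 0.996], [-0.996, -0.0, -0.087], [0.0, -1.0, -0.0]]
ft_force: [-1.1, -2.0, -5.8]
opening: 10.9
```

The module has stopped on the flaps: x is steady at 627.5 and the spring load has moved off the tool. Now I'll level out and release.

>>> arm_command:
  steps:
    - {"xyz": [-0.02,-0.01,-0.03],"rotation": [0,0,0],"grip": 0.8}
    - {"xyz": [0,0,0],"rotation": [0,0,0],"grip": 0.8}

```text
clock: 19.02
tcp_pos: [627.5, 73.0, 50.4]
tool_rot: [[-0.087, 0.0, 0.996], [-0.996, -0.0, -0.087], [-0.0, -1.0, 0.0]]
ft_force: [-2.5, 0.5, -4.6]
opening: 11.1
```

>>> arm_command:
  steps:
    - {"xyz": [0,0,0],"rotation": [0,0,0],"grip": 1.4}
    - {"xyz": [0,0,0],"rotation": [0,0,0],"grip": 2}
    - {"xyz": [0,0,0],"rotation": [0,0,0],"grip": 3}
    - {"xyz": [0,0,0],"rotation": [0,0,0],"grip": 3}

```text
clock: 19.52
tcp_pos: [627.7, 73.1, 50.7]
tool_rot: [[-0.087, 0.001, 0.996], [-0.996, 0.0, -0.087], [-0.0, -1.0, 0.001]]
ft_force: [0.1, 0.3, 0.4]
opening: 30.0
```

>>> arm_command:
  steps:
    - {"xyz": [0,0,1],"rotation": [0,0,0],"grip": 3}
    - {"xyz": [0,0,3],"rotation": [0,0,0],"grip": 3}
    - {"xyz": [0,0,4],"rotation": [0,0,0],"grip": 3}
    - {"xyz": [0,0,4],"rotation": [0,0,0],"grip": 3}
    - {"xyz": [-2,-4,4],"rotation": [0,0,0],"grip": 3}
    - {"xyz": [-2,-5,2],"rotation": [0,0,0],"grip": 3}
    - {"xyz": [-2,-5,0],"rotation": [0,0,0],"grip": 3}
    - {"xyz": [-2,-5,0],"rotation": [0,0,0],"grip": 3}
    - {"xyz": [-2,-5,0],"rotation": [0,0,0],"grip": 3}
    - {"xyz": [0,0,0],"rotation": [0,0,0],"grip": 3}

```text
clock: 20.78
tcp_pos: [526.2, -170.3, 231.4]
tool_rot: [[-0.092, 0.001, 0.996], [-0.996, -0.001, -0.092], [0.001, -1.0, 0.001]]
ft_force: [0.4, 1.1, -0.3]
opening: 29.8
```

Run:
```python
from h import *
a=take('side','s8')['pixels'];b=take('top','top8')['pixels']
o=np.hstack([cv2.resize(a[200:340,200:400],(571,400)),cv2.resize(b[150:300,245:330],(227,400))]);cv2.imwrite('pics/c8.png',o)
t=ctrl.sense();print(t['clock'],t['tcp_pos'],t['ft_force'])
```

```text
20.875 [ 527.42039343 -167.25521876  231.14905241] [-0.04420165  0.45917527  0.53423731]
```

View pics/c8.png

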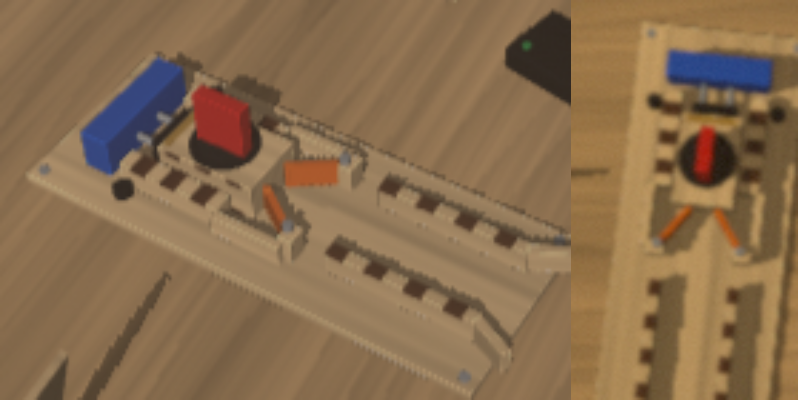

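The module sits captive against the contacts. Both flaps are shut behind it (orange at (312,172)/(275,207) in the side view, a V at (672,228)/(728,230) in the top crop), and the arm is clear. I'll hand it in.

```bash
python3 -c "
from workcell import ctrl
print(ctrl.sign_off())"
```

```text
the job is handed in; nothing more can be done
None
```

The module is captive in the bay with both flaps shut behind it, and the job is handed in at about 21 s of the 64 s allowed. I gripped it by the red fin, set it in the lane mouth and slid it through the flaps. I pressed the contacts about 20 mm, then eased it back about 9 mm until the flaps took the load, and let go.

- **Final check:** the last side and top pictures show the module against the contacts, both flaps shut at its rear, and the arm clear. Wrist force was close to zero.
- **Forces:** the highest readings were about 12 N when the module first touched the lane floor and about 12 N while pressing the contacts. Forces were read only at the end of each move.
- **Disagreement:** the top and wrist cameras differed by about 4 mm on where the lane's centre line was. I went with the wrist view, and the module slid in with almost no sideways force.
- **Not measured:** I did not re-measure the speaker box, power bank or solar stand at the end. No move went near them at a height that could touch them.

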